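# Hang the marker tray on its slotted stand and lock it

### The arm

A 7-joint arm with a two-finger parallel gripper is mounted at the origin on the work surface. World frame = base frame: x ahead of the robot, y to its left, z up, the work surface at z = 0. Lengths are in m, angles in rad, forces in N, time in s.
With the tool pointing down it reaches from about 0.4 to 0.85 m from the base axis. Payload 10.4 kg.
Tool frame: the origin (TCP) lies on the centre line of the jaws, within the pads' length; the fingertips stand finger_overhang ahead of it and the grasp point (between the pads) lies 8 mm behind it (finger_overhang is the distance from the TCP to the fingertips, in m); x points along the fingers, y is the direction in which the jaws open and shut, and the axes are right-handed (so a half turn about x gives the same grasp; the last joint's range is limited). The gripper opens to 87 mm and grips with 3 to 60 N. Pads are 19 mm wide; open, the fingers measure 117 mm over their backs; the gripper's body (75 mm by 190 mm) begins 51 mm behind the grasp point.
Start: joints at [-1.356, 0.332, -0.065, 1.46, 0.022, 1.35, -0.088], TCP at [0.147, 0.607, 0.208] pointing down, gripper open.
Joint ranges: [-2.6, 2.6], [-0.5, 2.12], [-1.47, 1.34], [0.16, 2.42], [-1.27, 4.41], [0.06, 2.06], [-2.6, 2.6]. Speed limits (rad/s): [2.22, 2.22, 2.79, 2.79, 3.14, 3.14, 3.14].

### API

Orientations are given as a 3x3 rotation matrix whose columns are the frame's x, y, z axes.
In Python, from cell import * gives the robot as it stands. The module is installed in compiled form; this text tells all that it offers.
- The arm moves only by the shell command python3 -m jog 'ROWS' [OPENING] [FORCE]. ROWS is JSON, a list of rows, each a list of 4 numbers: the shift along the tool's x, y, z scaled (see below), then the turn about the tool's x scaled (see below). A call has 1 to 20 rows; each row shifts and turns the commanded pose from where the row before left it, along the tool's axes as they then stand; what a row does not reach is not made up. The controller multiplies each number of a shift by 25 cm and each number of a turn by 360 degrees. A row lasts 1/12 s, in which the tool goes at most 41.7 mm and 7.16 degrees, less where a joint would pass 70% of its speed; a pose out of reach is approached as far as the arm can. A call with a number of a shift or a turn outside -1 to 1 is refused whole. A call with a gripper value outside its range is refused whole. OPENING is the opening, from 0 (shut) to 1 (fully open), set as the call begins (- or left out, the last holds). The fingers move at their own pace and stop on an object; FORCE is the grip in N (left out, the last holds). Time passes only in rows, so rows that do not move let the fingers close. It gives the time, the measured TCP pose, the force and the opening at its end, in the units of the state.
- state(): the state, without advancing time (a new reading comes with each control period).
- snapshot(name): name is "scene" or "side" or "wrist"; returns a dict with "color" (480x640x3 uint8, red, green, blue), "fx", "fy", "cx", "cy" (pixels), "T" (4x4, takes a point from camera to world coordinates); the wrist camera has in their place "mount" (4x4, takes a point from camera to tool coordinates, whose origin is the TCP and whose axes are the tool frame's). Camera axes: x right, y down, z forward; pixel columns grow to the right and rows downward; lengths in m; the calibration is good to about 2 mm. A picture is of the moment at which its call begins: read the wrist's pose just before it. There is no depth.
- finish_job(): hands the job in, once; it reports no verdict.
The state is a dict: "clock": time; "joints": joint angles; "joint_velocities": joint speeds; "effort": joint torques, N m; "tool_pos": TCP position; "tool_rot": TCP orientation; "ft_force": force on the tool from outside, world axes, zero at the start; "wrist_torque": the same for the moment, N m; "width": opening from 0.0 (shut) to 1.0 (fully open).
Only numpy, scipy, OpenCV 4.12 (cv2) and the standard library are available. Lean on these libraries where they do the work, as an engineer would, in place of code of your own. Each camera call takes 0.05 s, during which the arm holds its last target.

### The job

Hang the orange marker tray on the blue stand: hook its two steel tabs into the slots of the two uprights and let go, so that it hangs there by itself, resting on the red spring catch. Then push it down from above until it snaps into the catch and is fully home, and leave it locked there; leave the glue bottle, the plate, the marker bin and the canvas where they are.

Things in the scene. Friction and masses are not known exactly. Their poses are not given: they have to be found in the camera images.
- tray: Loose orange open tray, 0.3 kg. Floor 100 (x) x 130 (y) mm; side walls 25 high, front lip 20 high at -x, back plate 70 high, rear face at x = 50. A white upright rib, 12 mm thick in y, flat-sided, from x = -25 to 46, top at z = 95, is the handle. Origin: centre of the underside; x to the rear (tab side), z up. Starts flat on the table.
- tray_grip (a point): Point in the tray's white rib, on its middle plane, over the tray's centre of mass: at (10, 0, 80) mm in the tray's frame, 15 mm below the rib's top edge. Axes as the tray's.
- tray_tab (a point): Tip of the left steel hook, at (60, 45, 36) mm in the tray's frame; the right one is at y = -45. Each tab is 6 mm wide: a neck out of the back plate at z = 58 to 64, reaching to x = 63, with a hook hanging from its end to z = 36. Gap between back plate and hook: 5.5 mm at the top, 8 mm at the tip.
- tray_bar (a point): End of a round steel bar, 10 mm thick, that stands 12 mm out of the rear of the back plate low down: its axis runs along x at y = 0, z = 10, its end is at x = 62 mm in the tray's frame. It goes between the red jaws.
- stand: Blue stand fixed to the table, grey foot plate x = -20 to 80, y = -70 to 70, 8 mm high. Two smooth flat uprights, 4 mm thick, 30 wide, centred at y = -45 and 45, top at z = 176 mm, one slot each. Origin: on the table under the middle of the uprights' front face (x = 0). -x points out of the front, where the tray hangs, towards the robot; z up.
- stand_slot (a point): Middle of the lower edge of the left upright's slot, on its front face: (0, 45, 118) mm in the stand's frame; the right one is at y = -45. Slots are 14 mm wide, 38 mm high. A tray held level and parallel passes its tabs in along +x when 22 to 32 mm above home, until its back plate meets the uprights; then lowering hooks it behind them.
- stand_seat (a point): Where the tray's origin lies when the tray is fully home: (-50, 0, 60) mm in the stand's frame; axes as the stand's. Hanging on the closed jaws, not yet pushed home, the tray's origin is about 11 mm higher and the tray may sag about 5 degrees at the front.
- catch_l (a joint): Left of two red sprung jaws (round, 10 mm thick, 12 mm long along x) side by side between the uprights at z = 77 mm in the stand's frame, 3 mm apart. Value in m: 0 closed, grows to 0.008 as it opens to the side (+y). The lowered tray's rear bar rests on both jaws; a push of about 13 N on the tray drives it between them, then they snap shut over it (under 0.002) and hold it down.
- catch_r (a joint): The right jaw, the mirror of catch_l: 0 closed, grows to 0.008 as it opens to the right (-y).
- glue: White glue bottle with red cap, 48 mm diameter, 140 mm high, standing. Origin: centre of its underside. Bystander.
- plate: White plate, 120 mm diameter, 18 mm high. Origin: centre of its underside. Bystander.
- bin: Clear plastic bin of marker pens, 220 (x) x 150 (y) x 80 mm high, 0.8 kg. Origin: centre of its underside. Bystander.
- canvas: Small white stretched canvas lying flat, 240 (x) x 180 (y) x 18 mm. Origin: centre of its underside. Bystander.
There are look-alikes about, which are no part of the job. There is more than one size of the tray; the job needs the smaller. Leave any yellow look-alike of the stand alone.

How it is judged:
On the way, in this order (a step that is already met when the one before it is completed fails the run):
1. the tray hangs on the stand by its tabs, untouched by the fingers and still, resting on the catch (7 to 24 mm above home) (x of tray in the frame of stand_seat between -0.008 and 0.006 m and y of tray in the frame of stand_seat between -0.009 and 0.009 m and z of tray in the frame of stand_seat between 0.007 and 0.024 m and angle between the x axis of tray and the x axis of stand, either way round below 0.16 rad and angle between tray's own z axis and vertical below 0.16 rad and linear speed of tray below 0.02 m/s and contact force between tray and the fingers below 0.2 N), for 0.2 s.
2. the tray is pushed down home and the catch has snapped shut over its bar (x of tray in the frame of stand_seat between -0.006 and 0.005 m and y of tray in the frame of stand_seat between -0.009 and 0.009 m and z of tray in the frame of stand_seat between -0.004 and 0.004 m and angle between the x axis of tray and the x axis of stand, either way round below 0.09 rad and angle between tray's own z axis and vertical below 0.09 rad and value of joint each of catch_l, catch_r below 0.003 m), for 0.2 s.
At the end, for the whole second after the job is handed in: The tray is at rest, fully home on the stand: its origin within 4 mm in height, 6 mm in depth and 9 mm sideways of stand_seat, parallel to the stand and level within 0.09 rad, both jaws of the catch closed over its bar (each under 3 mm open) (all of step 2 and linear speed of tray below 0.01 m/s and angular speed of tray below 0.1 rad/s); the robot touches nothing.
It fails at once if the glue bottle is moved by more than 25 mm or tipped over (distance of glue from where it was at the start of the episode above 0.025 m or angle between glue's own z axis and vertical above 0.4 rad).
It fails at once if the plate is moved by more than 25 mm or tipped over (distance of plate from where it was at the start of the episode above 0.025 m or angle between plate's own z axis and vertical above 0.4 rad).
It fails at once if the marker bin is moved by more than 25 mm or tipped over (distance of bin from where it was at the start of the episode above 0.025 m or angle between bin's own z axis and vertical above 0.4 rad).
It fails at once if the canvas is moved by more than 25 mm or tipped over (distance of canvas from where it was at the start of the episode above 0.025 m or angle between canvas's own z axis and vertical above 0.4 rad).
It also fails if it takes over 53 s, if anything falls off the work surface, if the arm or the gripper's body presses on something with over 40 N, if the wrist force passes 120 N, or if a joint passes its speed limit or range.

## Working session

There is one attempt and no reset: what is moved stays moved. The work goes in short steps, Python scripts to look and compute and a shell command to move; the robot and the scene stay as the last step left them, time stands still between calls to the robot, and variables do not carry over. Pictures are saved under pics/ and viewed, and the job is handed in when it is done.

```bash
mkdir -p pics
cat > h.py <<'E'
import cv2, numpy as np
from cell import *
def snap(n,f):
    s=state(); d=snapshot(n); c=np.ascontiguousarray(d["color"][:,:,::-1]); cv2.imwrite("pics/"+f+".png",c)
    if n=="wrist":
        T=np.eye(4);T[:3,:3]=np.array(s["tool_rot"]);T[:3,3]=s["tool_pos"];d["T"]=T@np.array(d["mount"])
    np.savez("pics/"+f+".npz",T=np.array(d["T"]),K=np.array([d["fx"],d["fy"],d["cx"],d["cy"]]),c=c)
def ld(f): return np.load("pics/"+f+".npz")
def ray(f,u,v):
    a=ld(f);T=a["T"];fx,fy,cx,cy=a["K"]
    r=T[:3,:3]@np.array([(u-cx)/fx,(v-cy)/fy,1]);return T[:3,3],r/np.linalg.norm(r)
def onz(f,u,v,z):
    o,r=ray(f,u,v);return o+r*(z-o[2])/r[2]
def tri(*obs):
    A=np.zeros((3,3));b=np.zeros(3)
    for f,u,v in obs:
        o,r=ray(f,u,v);P=np.eye(3)-np.outer(r,r);A+=P;b+=P@o
    return np.linalg.solve(A,b)
def proj(f,p):
    a=ld(f);T=a["T"];fx,fy,cx,cy=a["K"]
    q=T[:3,:3].T@(np.array(p)-T[:3,3]);return np.array([fx*q[0]/q[2]+cx,fy*q[1]/q[2]+cy])
def crop(f,x0,y0,x1,y1,k,out):
    c=ld(f)["c"][y0:y1,x0:x1];cv2.imwrite("pics/"+out+".png",cv2.resize(c,None,fx=k,fy=k,interpolation=cv2.INTER_CUBIC))
E
python3 - <<'E'
from h import *
np.set_printoptions(precision=4,suppress=True)
for n in("scene","side","wrist"): snap(n,n+"0")
for n in("scene0","side0","wrist0"): a=ld(n);print(a["T"],a["K"])
print(state())
E
```

```text
[[ 0.7375  0.4277 -0.5226  1.2479]
 [ 0.6753 -0.4567  0.5791 -0.7827]
 [ 0.009  -0.78   -0.6257  0.9561]
 [ 0.      0.      0.      1.    ]] [492.749  492.749  327.7424 240.1095]
[[ 0.8603 -0.2474  0.4457 -0.0514]
 [-0.5097 -0.4338  0.743  -0.9751]
 [ 0.0095 -0.8664 -0.4993  0.7769]
 [ 0.      0.      0.      1.    ]] [558.7888 558.7888 323.9558 236.424 ]
[[ 0.2358  0.9283  0.2874  0.0682]
 [ 0.9718 -0.2251 -0.0704  0.627 ]
 [-0.0006  0.2959 -0.9552  0.3843]
 [ 0.      0.      0.      1.    ]] [414.6705 414.6705 324.5337 239.6573]
{'clock': 0.15, 'joints': array([-1.3556,  0.3327, -0.0647,  1.4608,  0.0216,  1.3499, -0.0885]), 'joint_velocities': array([-0.0018, -0.0014,  0.0004, -0.0014,  0.001 , -0.0009,  0.001 ]), 'effort': array([  0.0013, -62.3633,   0.0249, -39.014 ,  -0.0613,   0.0373,
         0.0001]), 'tool_pos': array([0.1472, 0.6071, 0.2074]), 'tool_rot': array([[-0.0002,  0.2355,  0.9719],
       [-0.0011,  0.9719, -0.2355],
       [-1.    , -0.0011,  0.0001]]), 'ft_force': array([-0.4677, -0.088 , -0.1549]), 'wrist_torque': array([-0.0463,  0.0009, -0.0055]), 'width': 0.9976038947931383}
```

View pics/scene0.png

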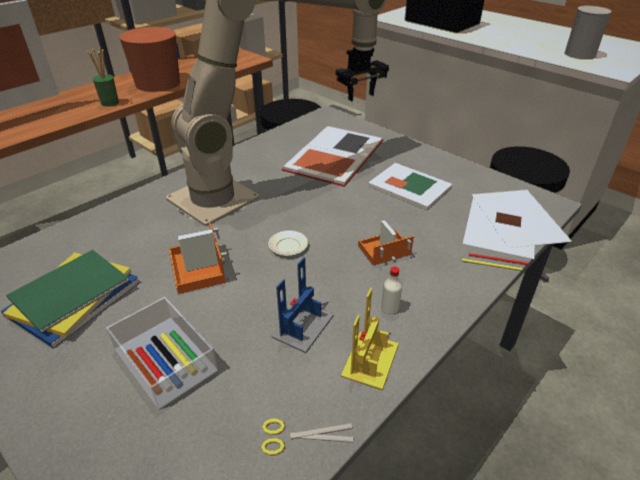

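View pics/side0.png

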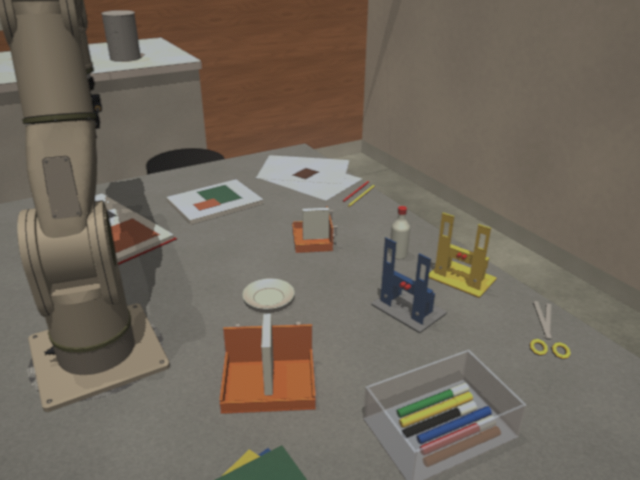

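View pics/wrist0.png

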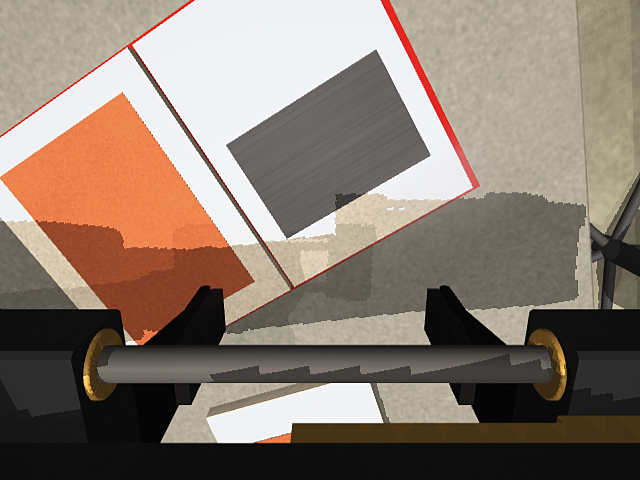

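Run:
```python
from h import *
a=ld("scene0")["c"][200:300,340:440];b=ld("side0")["c"][190:260,270:350]
cv2.imwrite("pics/c1.png",np.hstack([cv2.resize(a,(400,400),interpolation=2),cv2.resize(b,(400,400),interpolation=2)]))
a=ld("scene0")["c"][250:360,255:345];b=ld("side0")["c"][230:335,360:450]
cv2.imwrite("pics/c2.png",np.hstack([cv2.resize(a,(360,440),interpolation=2),cv2.resize(b,(377,440),interpolation=2)]))
for f,pts in(("scene0",[(388,243),(197,262),(288,243),(391,310),(302,335),(370,365),(160,360)]),("side0",[(314,240),(268,385),(268,295),(400,258),(410,305),(460,275),(445,420)])):
  for p in pts: print(f,p,onz(f,*p,0).round(3))
```

```text
scene0 (388, 243) [0.595 0.219 0.   ]
scene0 (197, 262) [ 0.239 -0.235 -0.   ]
scene0 (288, 243) [0.37  0.008 0.   ]
scene0 (391, 310) [ 0.77  -0.001  0.   ]
scene0 (302, 335) [ 0.658 -0.221  0.   ]
scene0 (370, 365) [ 0.84  -0.177  0.   ]
scene0 (160, 360) [ 0.466 -0.505  0.   ]
side0 (314, 240) [0.608 0.178 0.   ]
side0 (268, 385) [ 0.261 -0.253  0.   ]
side0 (268, 295) [0.387 0.009 0.   ]
side0 (400, 258) [ 0.757 -0.015  0.   ]
side0 (410, 305) [ 0.653 -0.189  0.   ]
side0 (460, 275) [ 0.839 -0.153  0.   ]
side0 (445, 420) [ 0.496 -0.488  0.   ]
```

View pics/c1.png

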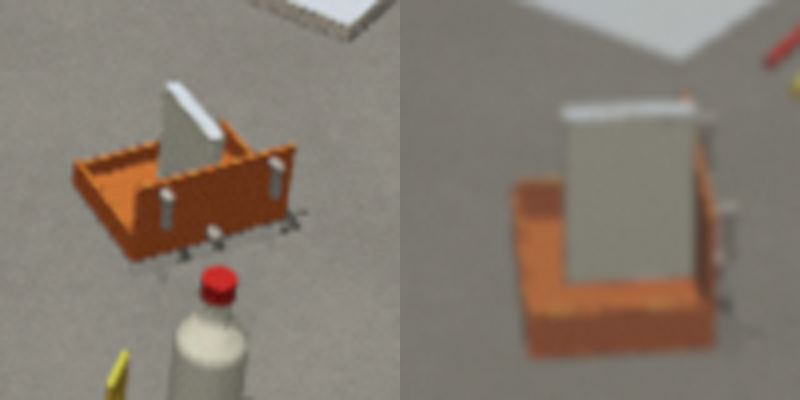

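View pics/c2.png

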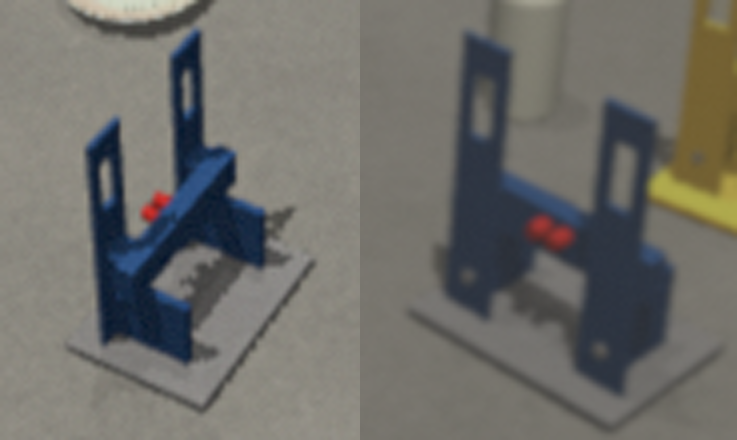

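Run:
```python
from h import *
np.set_printoptions(precision=4,suppress=True)
def sz(a,b):print(np.linalg.norm(a-b).round(4),np.degrees(np.arctan2(*(b-a)[[1,0]])).round(2))
a=onz("scene0",373.75,265,0);b=onz("scene0",412,255.5,0);print("rear bottom",a,b);sz(a,b)
a=onz("scene0",374.2,247,.07);b=onz("scene0",414,236.7,.07);print("rear top",a,b);sz(a,b)
a=onz("scene0",381.5,221.2,.095);b=onz("scene0",395.5,234.2,.095);print("rib",a,b);sz(a,b)
a=onz("side0",303,209.2,.095);b=onz("side0",328.4,208.4,.095);print("rib side",a,b);sz(a,b)
P=[onz("scene0",*p,.176) for p in((277,287.5),(284.5,280),(298,265),(305,258))];print(np.array(P))
for i in range(3):sz(P[i],P[i+1])
sz(P[0],P[3])
P=[onz("side0",*p,.176) for p in((385,238.4),(395.8,243.1),(418.5,253.9),(430.4,259.8))];print(np.array(P))
for i in range(3):sz(P[i],P[i+1])
sz(P[0],P[3])
for o in(("scene0",274.5,337),("scene0",305.5,350.5),("scene0",331,317.5)):print(onz(*o,.004))
for f,p,q,z in(("scene0",(170,266),(222,251),0.0),("side0",(223,407),(315,407),0.0)):
  print("big");sz(onz(f,*p,z),onz(f,*q,z))
```

```text
rear bottom [ 0.6258  0.1084 -0.    ] [0.683  0.2203 0.    ]
0.1256 62.94
rear top [0.6247 0.1043 0.07  ] [0.6801 0.2205 0.07  ]
0.1287 64.53
rib [0.584  0.1878 0.095 ] [0.651  0.1657 0.095 ]
0.0706 -18.22
rib side [0.5829 0.1924 0.095 ] [0.6443 0.163  0.095 ]
0.0681 -25.64
[[ 0.6281 -0.265   0.176 ]
 [ 0.6226 -0.2365  0.176 ]
 [ 0.6085 -0.1788  0.176 ]
 [ 0.6028 -0.1493  0.176 ]]
0.029 100.84
0.0594 103.75
0.0301 100.94
0.1184 102.33
[[ 0.5945 -0.1531  0.176 ]
 [ 0.6026 -0.1806  0.176 ]
 [ 0.6168 -0.2386  0.176 ]
 [ 0.6233 -0.2684  0.176 ]]
0.0286 -73.42
0.0598 -76.3
0.0304 -77.69
0.1188 -75.96
[ 0.6154 -0.2745  0.004 ]
[ 0.7009 -0.2521  0.004 ]
[ 0.6745 -0.1313  0.004 ]
big
0.1552 68.92
big
0.1671 -30.14
```

The trays are at scene px (197,262) and (388,243). The second fits the job's smaller one: its rear edge measures about 128 mm against 130 given and its rib 70 mm against 71, while the other's edge is about 160 mm. The blue stand is at scene (302,320), and the yellow look-alike at (370,350). The tray's x axis points at about −26°, the stand's at about +13°. I'll move over the tray with the wrist camera.

```bash
python3 -m jog '[[0,0,0,0.0172],[0,0,0,0.0172],[0,-0.0225,0.0725,0],[0,-0.045,0.145,0],[0,-0.045,0.145,0],[0,-0.045,0.145,0],[0,-0.045,0.145,0],[0,-0.045,0.145,0],[0,-0.045,0.145,0],[0,-0.045,0.145,0],[0,-0.045,0.145,0],[0,-0.045,0.145,0],[0,-0.045,0.145,0],[0,-0.045,0.145,0],[0,-0.045,0.145,0],[0,-0.045,0.145,0],[0,-0.045,0.145,0],[0,-0.045,0.145,0],[0,-0.0225,0.0725,0],[0,0,0,0]]' 1
python3 - <<'E'
from h import *
snap("wrist","wrist1");print(state()["joints"].round(3),state()["tool_pos"])
E
```

```text
clock: 1.82
tool_pos: [0.5924, 0.1858, 0.2075]
tool_rot: [[0.001, 0.445, 0.896], [-0.003, 0.896, -0.445], [-1.0, -0.002, 0.002]]
ft_force: [-0.5, -0.1, 0.3]
width: 0.995
[-0.659  0.327  0.351  1.494 -0.113  1.341  0.813] [0.59077522 0.18853226 0.20746721]
```

View pics/wrist1.png

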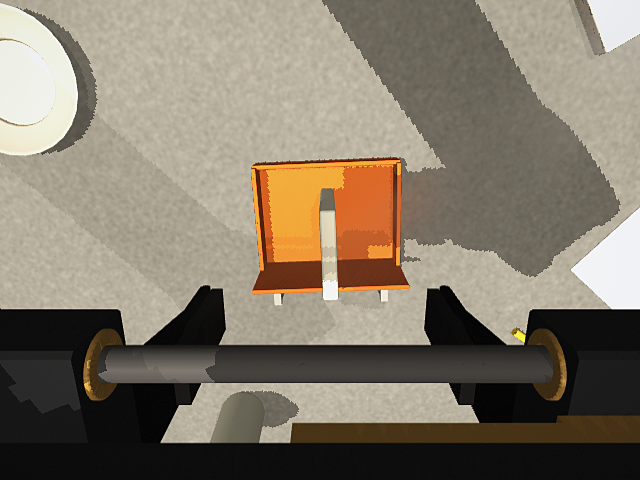

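```bash
cat > m.py <<'E'
from h import *
np.set_printoptions(precision=4,suppress=True)
def ang(a,b):return np.degrees(np.arctan2(*(b-a)[[1,0]])).round(2)
E
python3 - <<'E'
from m import *
crop("wrist1",230,140,430,320,4,"c3")
print(proj("wrist1",state()["tool_pos"]))
E
```

```text
[326.9374 289.2211]
```

View pics/c3.png

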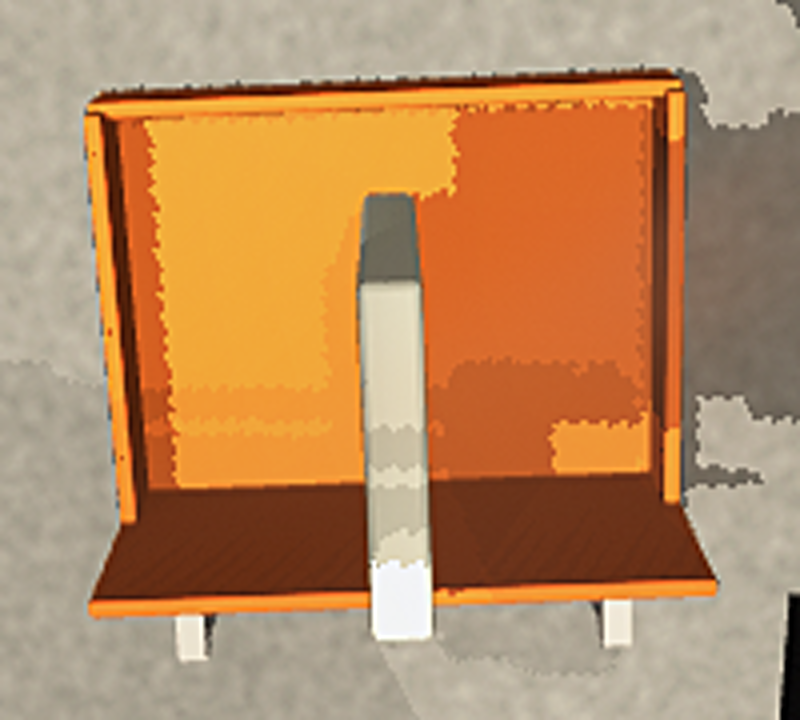

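Run:
```python
from m import *
f="wrist1"
a=onz(f,327.5,210.4,.095);b=onz(f,330.6,299.5,.095);print("rib",a,b,np.linalg.norm(b-a),ang(a,b))
c=onz(f,252.5,293.75,.07);d=onz(f,409,288.5,.07);print("back",c,d,np.linalg.norm(c-d),ang(c,d)-90)
s=state();R=np.array(s["tool_rot"]);print(s["tool_pos"],"toolz",np.degrees(np.arctan2(R[1,2],R[0,2])))
y=np.radians(ang(c,d)-90);x=np.array([np.cos(y),np.sin(y),0])
m=(a+b)/2-.0005*x;m2=(c+d)/2-.040*x;print("grip",m,m2)
g=m.copy();g[2]=0.072
print("tool shift",R.T@(g-s["tool_pos"]),"units",R.T@(g-s["tool_pos"])/.25)
```

```text
rib [0.5813 0.1942 0.095 ] [0.645  0.1653 0.095 ] 0.06993539549273713 -24.36
back [0.6225 0.1047 0.07  ] [0.6757 0.2226 0.07  ] 0.12934064481239094 -24.290000000000006
[0.5908 0.1885 0.2075] toolz -26.26220638796515
grip [0.6127 0.1799 0.095 ] [0.6126 0.1801 0.07  ]
tool shift [0.1355 0.0022 0.0234] units [0.5419 0.0088 0.0937]
```

The wrist image shows the rib at px (327,210)–(331,299), 69.9 mm long, and the back plate at 129.3 mm, so both match. The yaw is −24.3° and the two grip estimates agree within 0.3 mm. I'll align, descend and grip.

```bash
python3 -m jog '[[0,0,0,-0.0055],[0,0.005,0.0934,0],[0.1,0,0,0],[0.14,0,0,0],[0.14,0,0,0],[0.1,0,0,0],[0.062,0,0,0],[0,0,0,0],[0,0,0,0]]' 1 40
python3 - <<'E'
from h import *
snap("wrist","wrist2");snap("side","side2")
crop("side2",250,120,410,280,4,"c4")
E
```

```text
clock: 2.62
tool_pos: [0.6105, 0.1839, 0.0722]
tool_rot: [[-0.002, 0.406, 0.914], [-0.0, 0.914, -0.406], [-1.0, -0.001, -0.001]]
ft_force: [0.4, -0.2, 0.4]
width: 1.0
```

View pics/wrist2.png

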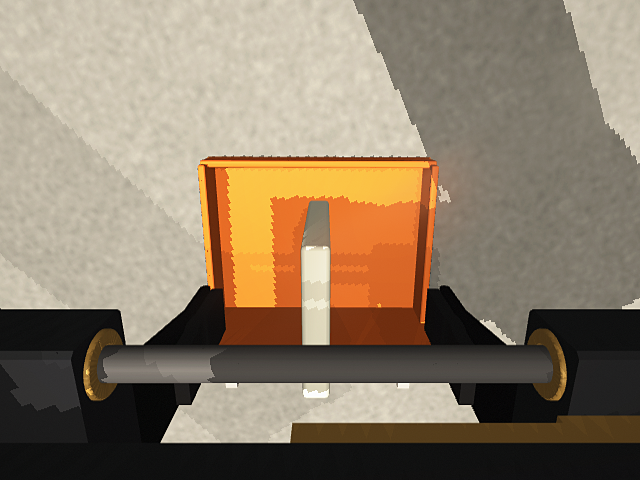

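View pics/c4.png

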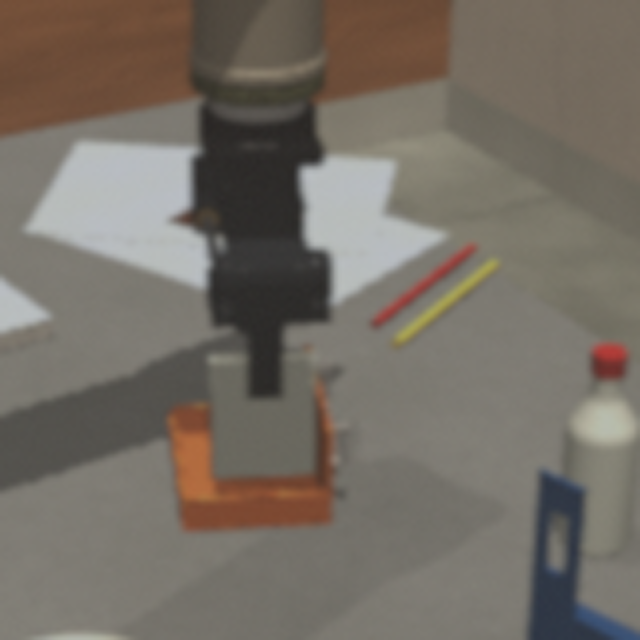

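The wrist image shows the rib at column 315.5, left of the jaw centre at 327. That means the tool is still about 3 mm off, so I'll trim it before closing.

Run:
```python
from m import *
s=state();R=np.array(s["tool_rot"]);print(s["tool_pos"],R.T@(np.array([.6126,.18,.072])-s["tool_pos"])/.25, proj("wrist2",s["tool_pos"]))
f="wrist2"
for v in (250,300,395):
  u={250:315.5,300:316,395:315.5}[v]
  p=onz(f,u,v,.095);print(p,R.T@(p-s["tool_pos"]))
```

```text
[0.612  0.1839 0.0742] [ 0.0088 -0.0132  0.0085] [324.3826 299.0609]
[0.5824 0.1933 0.095 ] [-0.0208 -0.0034 -0.0309]
[0.602  0.1846 0.095 ] [-0.0208 -0.0034 -0.0094]
[0.6437 0.1655 0.095 ] [-0.0208 -0.0039  0.0365]
```

```bash
python3 -m jog '[[0.009,-0.014,0.009,0],[0,0,0,0],[0,0,0,0]]' 1 40; python3 -m jog '[[0,0,0,0],[0,0,0,0],[0,0,0,0],[0,0,0,0],[0,0,0,0],[0,0,0,0]]' 0 40
python3 -m jog '[[-0.03,0,0,0],[-0.08,0,0,0],[-0.08,0,0,0],[0,0,0,0]]'
python3 - <<'E'
from h import *
snap("wrist","wrist3");snap("side","side3");print(state()["tool_pos"])
crop("side3",250,80,410,280,3,"c5")
E
```

```text
clock: 2.97
tool_pos: [0.6124, 0.1785, 0.0711]
tool_rot: [[0.001, 0.408, 0.913], [0.0, 0.913, -0.408], [-1.0, 0.001, 0.001]]
ft_force: [0.2, -0.7, 0.2]
width: 0.998
clock: 3.47
tool_pos: [0.612, 0.1789, 0.0703]
tool_rot: [[-0.0, 0.407, 0.913], [0.0, 0.913, -0.407], [-1.0, 0.0, -0.0]]
ft_force: [0.7, 0.3, -0.0]
width: 0.633
clock: 3.8
tool_pos: [0.6142, 0.1793, 0.1225]
tool_rot: [[0.006, 0.407, 0.913], [0.002, 0.913, -0.407], [-1.0, 0.004, 0.004]]
ft_force: [0.7, 0.0, 1.7]
width: 0.327
[0.61259524 0.17905157 0.11896098]
```

View pics/wrist3.png

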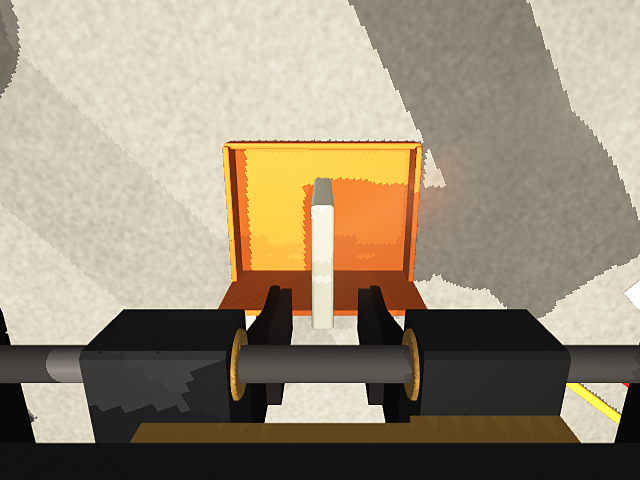

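View pics/c5.png

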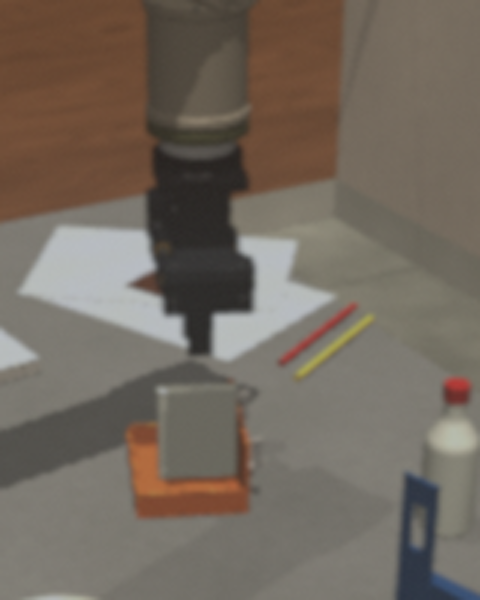

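The fingers close slowly and were not yet shut, so the tray stayed on the table. I'll open a little, go back down and wait longer.

```bash
python3 -m jog '[[0,0,0,0],[0,0,0,0],[0,0,0,0],[0,0,0,0]]' 0.6 40; python3 -m jog '[[0.08,0,0,0],[0.08,0,0,0],[0.03,0,0,0],[0,0,0,0],[0,0,0,0]]'; python3 -m jog '[[0,0,0,0],[0,0,0,0],[0,0,0,0],[0,0,0,0],[0,0,0,0],[0,0,0,0],[0,0,0,0],[0,0,0,0],[0,0,0,0],[0,0,0,0],[0,0,0,0],[0,0,0,0]]' 0 40
```

```text
clock: 4.23
tool_pos: [0.6117, 0.1787, 0.1171]
tool_rot: [[-0.001, 0.407, 0.913], [-0.0, 0.913, -0.407], [-1.0, -0.001, -0.001]]
ft_force: [0.3, 0.1, -0.2]
width: 0.449
clock: 4.65
tool_pos: [0.612, 0.1787, 0.0704]
tool_rot: [[-0.0, 0.407, 0.913], [-0.0, 0.913, -0.407], [-1.0, -0.0, -0.0]]
ft_force: [0.2, 0.1, 1.0]
width: 0.599
clock: 5.65
tool_pos: [0.612, 0.179, 0.0703]
tool_rot: [[-0.0, 0.407, 0.913], [0.0, 0.913, -0.407], [-1.0, 0.0, -0.0]]
ft_force: [-0.4, 0.6, 0.3]
width: 0.134
```

Width 0.134 is 11.7 mm, which matches the 12 mm rib. I'll lift high, turn to the stand's yaw and view the stand with the wrist camera from above, slightly behind it.

```bash
python3 -m jog '[[-0.04,0,0,0],[-0.08,0,0,0],[-0.12,0,0,0],[-0.12,0,0,0],[-0.12,0,0,0],[-0.12,0,0,0],[-0.12,0,0,0],[-0.08,0,0,0],[-0.04,0,0,0],[0,0,0,0]]'; python3 -m jog '[[0,0,0,-0.013],[0,0,0,-0.013],[0,0,0,-0.013],[0,0,0,-0.013],[0,0,0,-0.013],[0,0,0,-0.013],[0,0,0,-0.013],[0,0,0,-0.013],[0,-0.06,0.007,0],[0,-0.12,0.0144,0],[0,-0.12,0.0144,0],[0,-0.12,0.0144,0],[0,-0.12,0.0144,0],[0,-0.12,0.0144,0],[0,-0.12,0.0144,0],[0,-0.12,0.0144,0],[0,-0.12,0.0144,0],[0,-0.12,0.0144,0],[0,-0.06,0.007,0],[0,0,0,0]]';python3 -m jog '[[0,0,0,0],[0,0,0,0]]'
python3 - <<'E'
from h import *
snap("wrist","wrist4");print(state()["tool_pos"],state()["joints"].round(2))
E
```

```text
clock: 6.48
tool_pos: [0.6127, 0.1788, 0.2827]
tool_rot: [[0.003, 0.407, 0.913], [0.001, 0.913, -0.407], [-1.0, 0.002, 0.002]]
ft_force: [-0.3, -0.3, -2.8]
width: 0.132
clock: 8.15
tool_pos: [0.7157, -0.1103, 0.277]
tool_rot: [[-0.005, -0.226, 0.974], [-0.003, 0.974, 0.226], [-1.0, -0.002, -0.005]]
ft_force: [0.1, -1.0, -4.0]
width: 0.128
clock: 8.32
tool_pos: [0.7161, -0.1036, 0.2786]
tool_rot: [[-0.002, -0.233, 0.973], [0.001, 0.973, 0.233], [-1.0, 0.002, -0.002]]
ft_force: [0.1, 0.8, -3.4]
width: 0.13
[ 0.71622989 -0.10308584  0.27910725] [-0.14  0.56  0.38  1.03 -0.2   1.58  1.99]
```

View pics/wrist4.png

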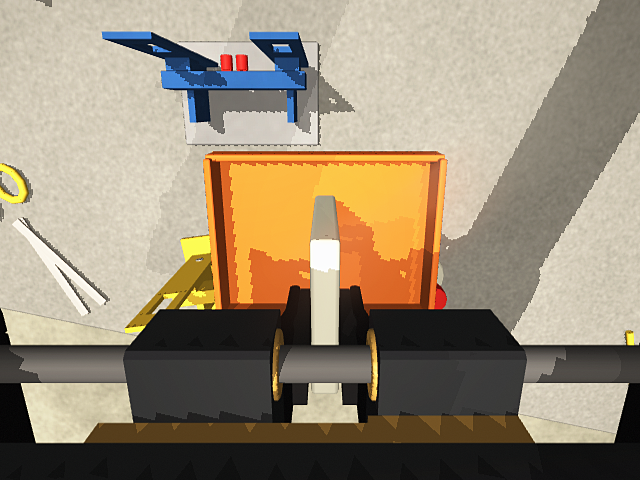

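Run:
```python
from h import *
crop("wrist4",95,20,325,155,3.4,"c6")
```

```text
(no output)
```

View pics/c6.png

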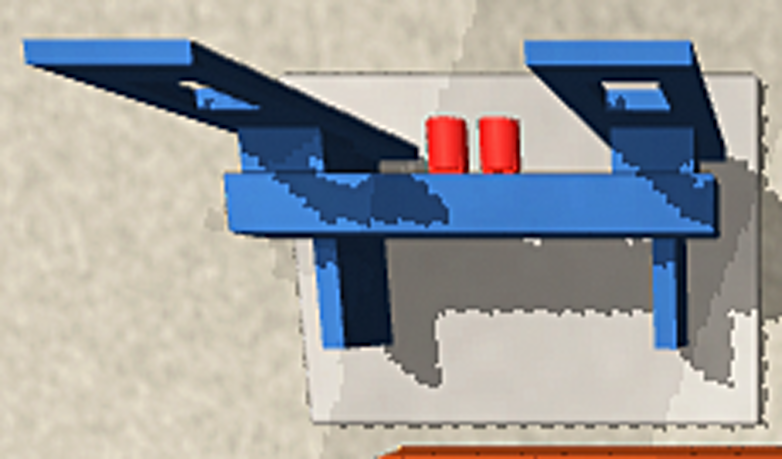

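Run:
```python
from m import *
f="wrist4"
g=lambda u,v,z:onz(f,95+u/3.4,20+v/3.4,z)
P=np.array([g(24,40,.176),g(190,40,.176),g(523,40,.176),g(690,40,.176)]);Q=np.array([g(28,66,.176),g(195,65.5,.176),g(527,65,.176),g(694,65,.176)])
print(P,np.linalg.norm(np.diff(P,axis=0),axis=1),ang(P[0],P[3])-90,ang(Q[0],Q[3])-90, np.linalg.norm(Q-P,axis=1))
O=P.mean(0);print("O",O)
x=(np.radians(ang(P[0],P[3])-90));print(Q.mean(0)-.004*np.array([np.cos(x),np.sin(x),0]))
# foot corners z .008
F=[g(756,72,.008),g(762,423,.008),g(313,423,.008)];print(F,ang(F[2],F[1])-90)
ex=np.array([np.cos(x),np.sin(x)]);ey=np.array([-ex[1],ex[0]])
for q,l in zip(F,((-.02,.07),(.08,.07),(.08,-.07))):print(q[:2]-l[0]*ex-l[1]*ey)
# jaws centre y (z=.082 top)
print("jaws", g(473.5,145,.082), (g(473.5,145,.082)[:2]-O[:2])@ey)
s=state();R=np.array(s["tool_rot"]);print(s["tool_pos"],"yaw",np.degrees(np.arctan2(R[1,2],R[0,2])))
# tray in hand: rib yaw, back
a=onz(f,324,240,s["tool_pos"][2]+.0245);b=onz(f,325,392,s["tool_pos"][2]+.0245);print("rib",a,b,ang(a,b),np.linalg.norm(a-b),R.T@(a-s["tool_pos"]),R.T@(b-s["tool_pos"]))
```

```text
[[ 0.6233 -0.2648  0.176 ]
 [ 0.6164 -0.2358  0.176 ]
 [ 0.6025 -0.1776  0.176 ]
 [ 0.5955 -0.1484  0.176 ]] [0.0298 0.0598 0.03  ] 13.450000000000003 13.530000000000001 [0.0043 0.0042 0.0041 0.0041]
O [ 0.6094 -0.2066  0.176 ]
[ 0.6095 -0.2062  0.176 ]
[array([ 0.5741, -0.1437,  0.008 ]), array([ 0.6704, -0.1193,  0.008 ]), array([ 0.7027, -0.2548,  0.008 ])] 13.420000000000002
[ 0.6098 -0.2071]
[ 0.6089 -0.206 ]
[ 0.6086 -0.2053]
jaws [ 0.6165 -0.2038  0.082 ] 0.0011238063001546537
[ 0.7162 -0.1031  0.2791] yaw 13.49878748485563
rib [ 0.6831 -0.1112  0.3036] [ 0.75   -0.0948  0.3036] 13.77 0.06887829091049286 [-0.0245 -0.0001 -0.0341] [-0.0245  0.0002  0.0348]
```

Run:
```python
from h import *
crop("wrist4",195,140,455,400,2.3,"c7")
```

```text
(no output)
```

View pics/c7.png

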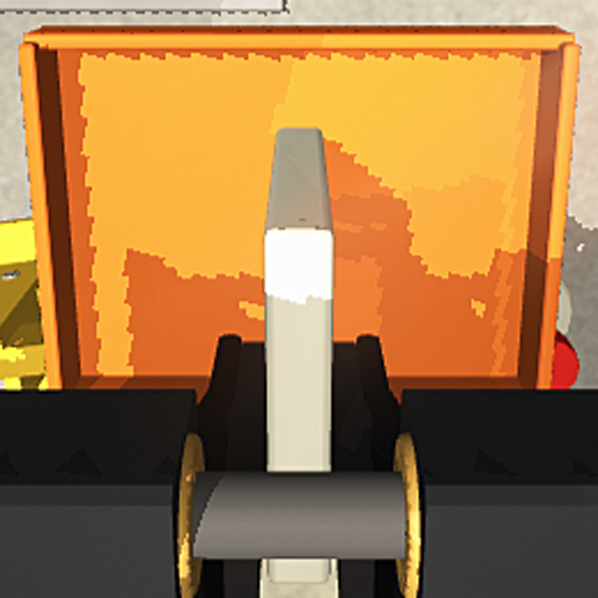

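The stand origin is (0.609, −0.206) at yaw 13.5°. The uprights measure 30/60/30 mm, the foot plate agrees, and the rib sits centred in the jaws. I'll move to the front at height and then check before lowering.

```bash
python3 -m jog '[[0,-0.02,-0.0565,0],[0,-0.0378,-0.1065,0],[0,-0.0378,-0.1065,0],[0,-0.0378,-0.1065,0],[0,-0.0378,-0.1065,0],[0,-0.0378,-0.1065,0],[0,-0.0378,-0.1065,0],[0,-0.0378,-0.1065,0],[0,-0.0178,-0.05,0],[0,0,0,0],[0,0,0,0],[0,0,0,0]]'
cat > t.py <<'E'
from m import *
y=np.radians(13.5);ex=np.array([np.cos(y),np.sin(y)]);ey=np.array([-ex[1],ex[0]]);O=np.array([.6094,-.2064])
def rep():
    s=state();R=np.array(s["tool_rot"]);p=np.array(s["tool_pos"]);d=p[:2]-O
    print("t",s["clock"],"stand x,y of TCP mm",1e3*d@ex,1e3*d@ey,"z",1e3*p[2],"tray above home mm",1e3*(p[2]-.0703-.06),"yaw err deg",np.degrees(np.arctan2(R[1,2],R[0,2]))-13.5,"F",s["ft_force"],"w",s["width"],"j7",s["joints"][6],"xaxis",R[:,0])
E
python3 -c "
from t import *
rep()"
```

```text
clock: 9.37
tool_pos: [0.5278, -0.2259, 0.2802]
tool_rot: [[0.0, -0.234, 0.972], [0.001, 0.972, 0.234], [-1.0, 0.001, 0.001]]
ft_force: [0.2, 0.0, -2.9]
width: 0.129
t 9.3667 stand x,y of TCP mm -83.93387798371253 0.10482186939943006 z 280.19674992505537 tray above home mm 149.8967499250554 yaw err deg 0.04737118268905682 F [ 0.2249  0.0227 -2.9387] w 0.128892516465482 j7 2.2012418181058173 xaxis [ 0.0005  0.0008 -1.    ]
```

```bash
python3 -m jog '[[0.06,0,0,0],[0.12,0,0,0],[0.12,0,0,0],[0.11,0,0,0],[0.06,0,0,0],[0.022,0,0,0],[0,0,0,0],[0,0,0,0],[0,0,0,0]]'
python3 - <<'E'
from t import *
rep()
snap("scene","scene5");snap("side","side5")
a=ld("scene5")["c"][230:350,220:340];b=ld("side5")["c"][200:320,330:450]
cv2.imwrite("pics/c8.png",np.hstack([cv2.resize(a,(400,400),interpolation=2),cv2.resize(b,(400,400),interpolation=2)]))
E
```

```text
clock: 10.12
tool_pos: [0.528, -0.2276, 0.1587]
tool_rot: [[0.002, -0.232, 0.973], [-0.001, 0.973, 0.232], [-1.0, -0.001, 0.002]]
ft_force: [0.1, -0.1, -2.7]
width: 0.133
t 10.1167 stand x,y of TCP mm -84.13573230890027 -1.6155906775714328 z 158.68084783557978 tray above home mm 28.380847835579786 yaw err deg -0.05762250064524643 F [ 0.0578 -0.0958 -2.7014] w 0.133329398931298 j7 2.2268890920057487 xaxis [ 0.0021 -0.0005 -1.    ]
```

View pics/c8.png

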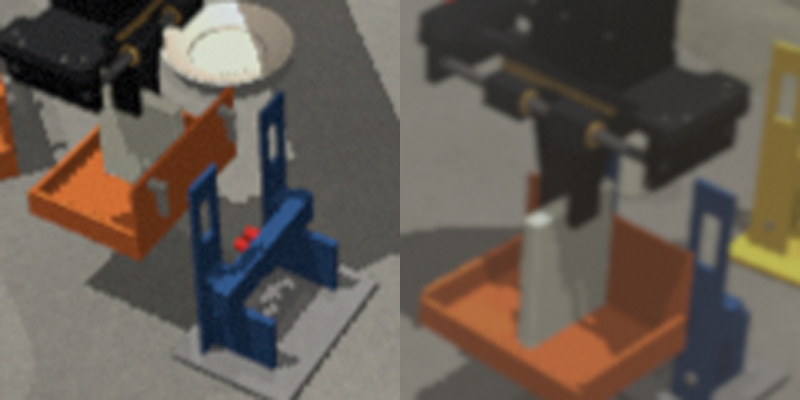

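Run:
```python
from t import *
rep();p=np.array(state()["tool_pos"])
t0=p[:2]-.0102*ex
def W(o,x,y,z):return np.r_[o+x*ex+y*ey,z]
tz=p[2]-.0703
im=ld("scene5")["c"][230:350,220:340];im=cv2.resize(im,(800,800),interpolation=2)
k=800/120
def dot(q,c):
    u=(proj("scene5",q)-[220,230]+.5)*k;cv2.circle(im,(int(u[0]),int(u[1])),3,c,-1)
for sy in(-1,1):
  for yy in(42,48):
    for q in((63,64),(63,36)):dot(W(t0,q[0]/1e3,sy*yy/1e3,tz+q[1]/1e3),(0,255,0))
  for yy in(38,52):
    for z in(.118,.156):dot(W(O,.004,sy*yy/1e3,z),(255,0,255))
  for yy in(30,60): dot(W(O,.004,sy*yy/1e3,.176),(0,255,255))
for yy in(-65,65):
  for z in(0,70):dot(W(t0,.05,yy/1e3,tz+z/1e3),(255,255,0))
cv2.imwrite("pics/c9.png",im[:600])
```

```text
t 10.2167 stand x,y of TCP mm -84.4007679731048 -1.6831427160748582 z 158.587056722878 tray above home mm 28.287056722878013 yaw err deg -0.07888370000823386 F [ 0.3704  0.0037 -2.4194] w 0.13203191631162067 j7 2.226968150684249 xaxis [ 0.0021 -0.0004 -1.    ]
```

View pics/c9.png

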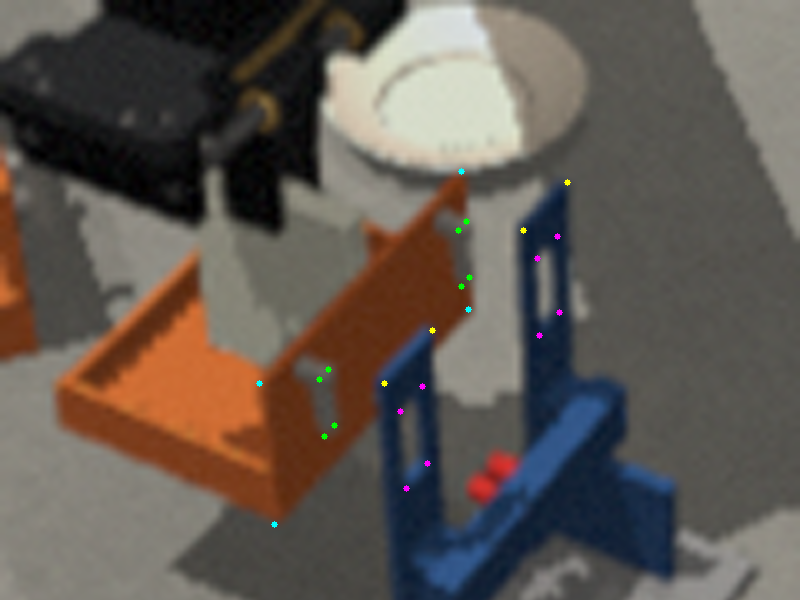

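The predicted tab (green) and slot (magenta) points lie on the imaged ones within about 1 px. I'll correct y by 1.7 mm and insert gently.

```bash
python3 -m jog '[[0.003,0.007,0,0],[0,0,0,0],[0,0,0.04,0],[0,0,0.04,0],[0,0,0.03,0],[0,0,0.025,0],[0,0,0.015,0],[0,0,0.015,0],[0,0,0,0],[0,0,0,0],[0,0,0,0]]'
python3 - <<'E'
from t import *
rep()
snap("scene","scene6");crop("scene6",230,240,340,340,6,"c10");rep()
E
```

```text
clock: 11.13
tool_pos: [0.5663, -0.2166, 0.1565]
tool_rot: [[-0.0, -0.232, 0.973], [-0.0, 0.973, 0.232], [-1.0, 0.0, -0.0]]
ft_force: [-1.0, -0.1, -3.6]
width: 0.131
t 11.1333 stand x,y of TCP mm -44.323101612733254 0.1504473850227761 z 156.48722823137672 tray above home mm 26.18722823137673 yaw err deg -0.11187056005010199 F [-1.0498 -0.0986 -3.5785] w 0.13091735505295343 j7 2.203480650033751 xaxis [-0.0002 -0.     -1.    ]
t 11.1833 stand x,y of TCP mm -44.334822598127396 0.14641504418863072 z 156.5557410180982 tray above home mm 26.25574101809819 yaw err deg -0.11743483143938427 F [-0.6211  0.1324 -3.0765] w 0.13818948709267784 j7 2.203457701738905 xaxis [-0.0001  0.     -1.    ]
```

View pics/c10.png

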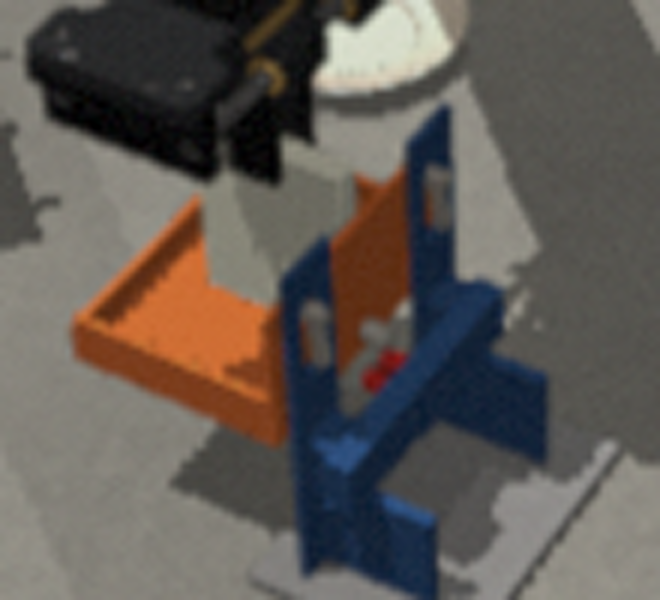

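Both tabs are through the slots with no contact force. I'll go the last few mm until the back plate meets the uprights.

```bash
python3 -m jog '[[0,0,0.008,0],[0,0,0.006,0],[0,0,0,0],[0,0,0,0]]'; python3 -c "
from t import *
rep()"
```

```text
clock: 11.52
tool_pos: [0.5695, -0.2158, 0.1564]
tool_rot: [[-0.001, -0.232, 0.973], [-0.0, 0.973, 0.232], [-1.0, 0.0, -0.001]]
ft_force: [-4.0, -0.8, -2.1]
width: 0.132
t 11.5167 stand x,y of TCP mm -41.02343506445026 0.18821747820627976 z 156.36106815616412 tray above home mm 26.06106815616413 yaw err deg -0.1144634527234416 F [-3.9788 -0.7665 -2.1408] w 0.13150989571221133 j7 2.20168414418185 xaxis [-0.001 -0.    -1.   ]
```

```bash
python3 -m jog '[[0.012,0,-0.002,0],[0.014,0,0,0],[0.014,0,0,0],[0.01,0,0,0],[0,0,0,0],[0,0,0,0]]'; python3 -c "
from t import *
rep()"
```

```text
clock: 12.02
tool_pos: [0.5696, -0.2162, 0.1442]
tool_rot: [[0.0, -0.232, 0.973], [-0.001, 0.973, 0.232], [-1.0, -0.001, 0.0]]
ft_force: [-2.9, -2.5, 1.4]
width: 0.133
t 12.0167 stand x,y of TCP mm -41.025918117244075 -0.2415366049275054 z 144.205682786321 tray above home mm 13.90568278632101 yaw err deg -0.11362542736372738 F [-2.8802 -2.4646  1.3698] w 0.13258669325679695 j7 2.2053482838317464 xaxis [ 0.0005 -0.0007 -1.    ]
```

```bash
python3 -m jog '[[0.005,0,0,0],[0.004,0,0,0],[0,0,0,0],[0,0,0,0]]'
python3 - <<'E'
from t import *
rep()
snap("scene","scene7");crop("scene7",230,240,340,340,6,"c11")
E
```

```text
clock: 12.35
tool_pos: [0.5696, -0.2166, 0.1431]
tool_rot: [[0.001, -0.231, 0.973], [-0.001, 0.973, 0.231], [-1.0, -0.001, 0.001]]
ft_force: [-6.6, -2.2, 10.4]
width: 0.133
t 12.35 stand x,y of TCP mm -41.075732808783684 -0.6163520570158845 z 143.0718114990318 tray above home mm 12.77181149903181 yaw err deg -0.1356183045649928 F [-6.5701 -2.2415 10.4271] w 0.13252257076167684 j7 2.2059808130470477 xaxis [ 0.0012 -0.0008 -1.    ]
```

View pics/c11.png

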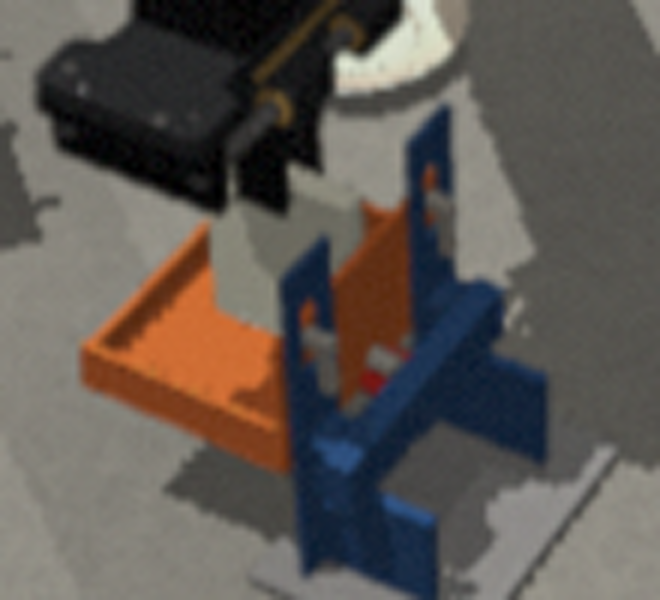

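The hooks are behind both uprights and the bar is on the red jaws, at about +12 mm. I'll unload the arm slightly and release.

```bash
python3 -m jog '[[-0.004,0,0,0],[0,0,0,0],[0,0,0,0]]'; python3 -m jog '[[0,0,0,0],[0,0,0,0],[0,0,0,0],[0,0,0,0],[0,0,0,0],[0,0,0,0],[0,0,0,0],[0,0,0,0],[0,0,0,0]]' 0.6
python3 - <<'E'
from t import *
rep()
snap("scene","scene8");snap("wrist","wrist8");snap("side","side8")
a=ld("scene8")["c"][230:350,220:340];b=ld("side8")["c"][200:320,330:450]
cv2.imwrite("pics/c12.png",np.hstack([cv2.resize(a,(400,400),interpolation=2),cv2.resize(b,(400,400),interpolation=2)]))
E
```

```text
clock: 12.65
tool_pos: [0.5695, -0.2161, 0.1433]
tool_rot: [[0.001, -0.232, 0.973], [-0.001, 0.973, 0.232], [-1.0, -0.001, 0.0]]
ft_force: [-5.0, -2.3, 4.9]
width: 0.135
clock: 13.4
tool_pos: [0.5695, -0.2156, 0.1427]
tool_rot: [[0.0, -0.232, 0.973], [0.0, 0.973, 0.232], [-1.0, 0.0, 0.0]]
ft_force: [-1.1, 0.4, 0.6]
width: 0.591
t 13.4 stand x,y of TCP mm -40.92031690416456 0.37296990819350384 z 142.73941922936226 tray above home mm 12.439419229362258 yaw err deg -0.08977946433743789 F [-1.1389  0.3557  0.5549] w 0.5905255081786829 j7 2.205655218706908 xaxis [ 0.0001  0.0001 -1.    ]
```

View pics/c12.png

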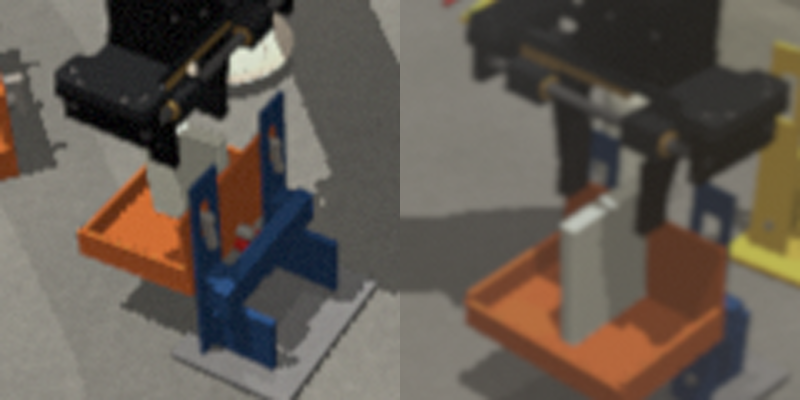

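View pics/wrist8.png

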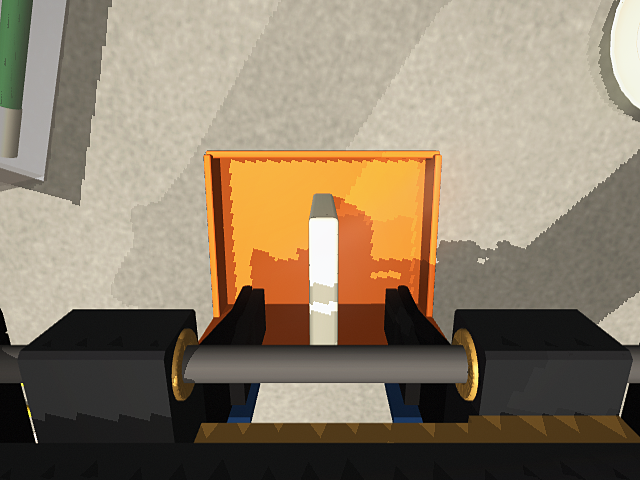

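The tray hangs on its own with the fingers clear on both sides of the rib, at wrist px (323,280). I'll raise, close the fingers, and shift 20 mm towards the rear so the push acts near the bar.

```bash
python3 -m jog '[[-0.04,0,0,0],[-0.08,0,0,0],[-0.1,0,0,0],[-0.08,0,0,0],[0,0,0.04,0],[0,0,0.04,0],[0,0,0,0],[0,0,0,0],[0,0,0,0],[0,0,0,0]]' ; python3 -m jog '[[0,0,0,0],[0,0,0,0],[0,0,0,0],[0,0,0,0],[0,0,0,0],[0,0,0,0],[0,0,0,0],[0,0,0,0],[0,0,0,0],[0,0,0,0]]' 0 20
python3 - <<'E'
from t import *
rep()
snap("scene","scene9");snap("wrist","wrist9");snap("side","side9")
a=ld("scene9")["c"][230:350,220:340];b=ld("side9")["c"][180:300,340:460]
cv2.imwrite("pics/c13.png",np.hstack([cv2.resize(a,(400,400),interpolation=2),cv2.resize(b,(400,400),interpolation=2)]))
E
```

```text
clock: 14.38
tool_pos: [0.5883, -0.2111, 0.217]
tool_rot: [[-0.002, -0.232, 0.973], [0.0, 0.973, 0.232], [-1.0, 0.001, -0.001]]
ft_force: [-0.2, -0.7, 0.1]
width: 0.603
clock: 15.22
tool_pos: [0.5889, -0.211, 0.2177]
tool_rot: [[-0.0, -0.232, 0.973], [0.0, 0.973, 0.232], [-1.0, 0.0, -0.0]]
ft_force: [0.4, -0.3, -0.7]
width: 0.014
t 15.2167 stand x,y of TCP mm -20.965542041846657 0.3106000942766256 z 217.74664353316325 tray above home mm 87.44664353316325 yaw err deg -0.08984181462291829 F [ 0.4398 -0.2772 -0.6787] w 0.014192715092553298 j7 2.179570740292681 xaxis [-0.      0.0001 -1.    ]
```

View pics/c13.png

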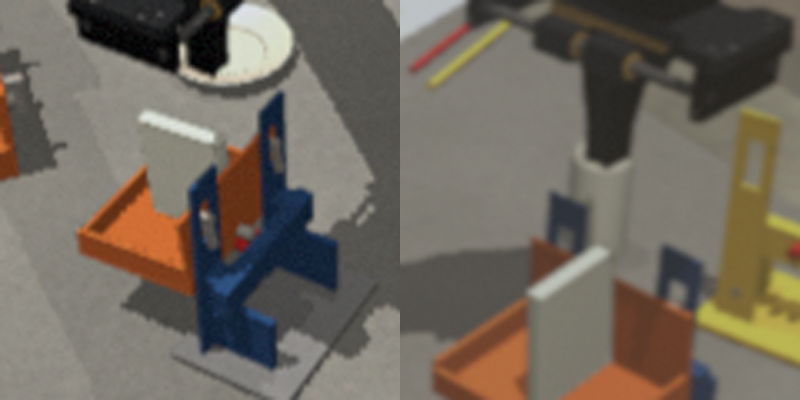

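View pics/wrist9.png

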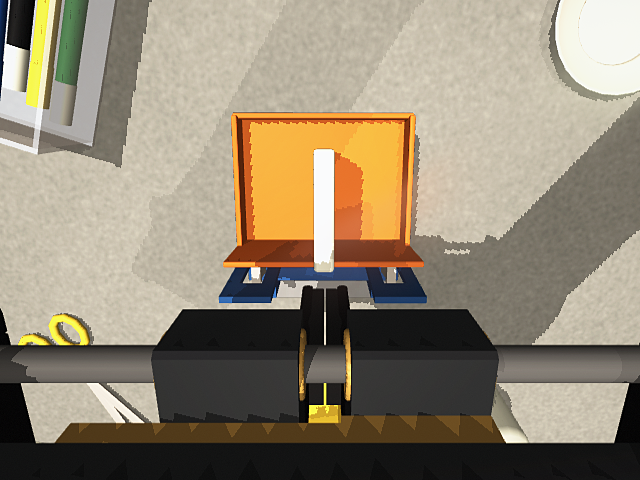

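The tray hangs on both hooks, seen behind the slots at wrist px (256,272) and (391,272), with the rib under the fingertips. I'll descend until contact.

```bash
python3 -m jog '[[0.04,0,0,0],[0.04,0,0,0],[0.03,0,0,0],[0.02,0,0,0],[0,0,0,0],[0,0,0,0]]'; python3 -m jog '[[0.01,0,0,0],[0.01,0,0,0],[0,0,0,0]]'
```

```text
clock: 15.87
tool_pos: [0.5887, -0.2109, 0.1848]
tool_rot: [[-0.001, -0.232, 0.973], [0.0, 0.973, 0.232], [-1.0, 0.0, -0.001]]
ft_force: [-0.7, 0.3, 0.6]
width: 0.006
clock: 16.12
tool_pos: [0.5889, -0.2109, 0.1799]
tool_rot: [[-0.0, -0.232, 0.973], [0.0, 0.973, 0.232], [-1.0, 0.0, -0.0]]
ft_force: [-0.2, -0.2, 1.4]
width: 0.006
```

```bash
python3 -m jog '[[0.01,0,0,0],[0.01,0,0,0],[0,0,0,0],[0,0,0,0]]';python3 -m jog '[[0.006,0,0,0],[0.006,0,0,0],[0,0,0,0],[0,0,0,0]]'
```

```text
clock: 16.45
tool_pos: [0.5889, -0.211, 0.1751]
tool_rot: [[-0.0, -0.232, 0.973], [0.0, 0.973, 0.232], [-1.0, 0.0, -0.0]]
ft_force: [0.5, 0.1, -0.3]
width: 0.008
clock: 16.78
tool_pos: [0.5889, -0.211, 0.1722]
tool_rot: [[-0.0, -0.232, 0.973], [0.0, 0.973, 0.232], [-1.0, 0.0, -0.0]]
ft_force: [-0.4, -0.0, 0.4]
width: 0.007
```

```bash
python3 -m jog '[[0.008,0,0,0],[0.008,0,0,0],[0,0,0,0],[0,0,0,0]]';python3 -m jog '[[0.006,0,0,0],[0.006,0,0,0],[0,0,0,0],[0,0,0,0]]'
```

```text
clock: 17.12
tool_pos: [0.5888, -0.2109, 0.1681]
tool_rot: [[-0.0, -0.232, 0.973], [0.0, 0.973, 0.232], [-1.0, 0.0, -0.0]]
ft_force: [-0.1, -0.3, -0.4]
width: 0.006
clock: 17.45
tool_pos: [0.5889, -0.211, 0.1652]
tool_rot: [[-0.0, -0.232, 0.973], [0.0, 0.973, 0.232], [-1.0, 0.0, -0.0]]
ft_force: [0.6, 0.4, -0.2]
width: 0.004
```

Run:
```python
from t import *
rep()
snap("scene","scene10");snap("wrist","wrist10");snap("side","side10")
a=ld("scene10")["c"][230:350,220:340];b=ld("side10")["c"][180:300,340:460]
cv2.imwrite("pics/c14.png",np.hstack([cv2.resize(a,(400,400),interpolation=2),cv2.resize(b,(400,400),interpolation=2)]))
```

```text
t 17.45 stand x,y of TCP mm -21.01703300660129 0.3474250595433439 z 165.1541967661809 tray above home mm 34.8541967661809 yaw err deg -0.09159141125112669 F [ 0.6075  0.4347 -0.2328] w 0.003914553501065457 j7 2.189924316109084 xaxis [-0.0001  0.0001 -1.    ]
```

View pics/c14.png

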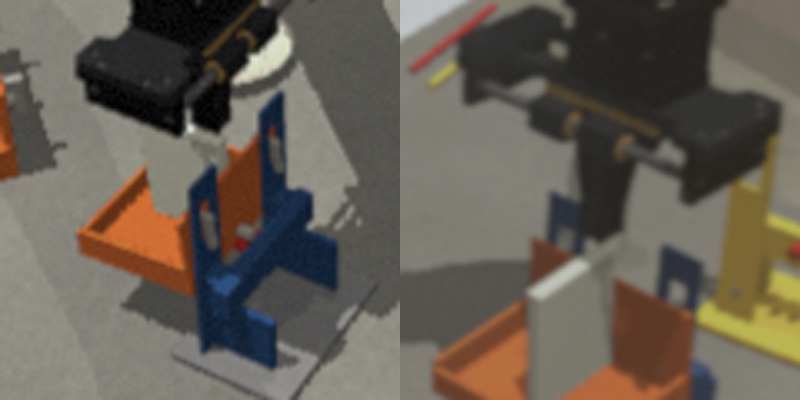

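View pics/wrist10.png

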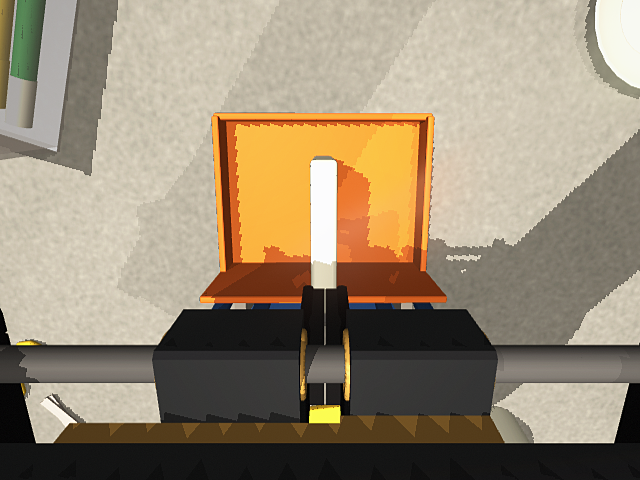

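The fingertips are just above the rib's rear end and centred on it. I'll continue down in small steps.

```bash
python3 -m jog '[[0.006,0,0,0],[0.006,0,0,0],[0,0,0,0],[0,0,0,0]]';python3 -m jog '[[0.006,0,0,0],[0.006,0,0,0],[0,0,0,0],[0,0,0,0]]'
```

```text
clock: 17.93
tool_pos: [0.5888, -0.2109, 0.1621]
tool_rot: [[-0.0, -0.232, 0.973], [0.0, 0.973, 0.232], [-1.0, 0.0, -0.0]]
ft_force: [-0.5, 0.6, -0.1]
width: 0.004
clock: 18.27
tool_pos: [0.5889, -0.211, 0.1591]
tool_rot: [[-0.0, -0.232, 0.973], [0.0, 0.973, 0.232], [-1.0, 0.0, -0.0]]
ft_force: [-0.2, 0.4, -0.1]
width: 0.005
```

Run:
```python
from t import *
rep()
snap("scene","scene11");snap("wrist","wrist11");snap("side","side11")
a=ld("scene11")["c"][230:330,220:320];b=ld("side11")["c"][220:320,360:460]
cv2.imwrite("pics/c15.png",np.hstack([cv2.resize(a,(400,400),interpolation=2),cv2.resize(b,(400,400),interpolation=2)]))
crop("wrist11",190,100,460,330,2.9,"c16")
```

```text
t 18.2667 stand x,y of TCP mm -21.009863291342434 0.3623239869738155 z 159.13833696747105 tray above home mm 28.83833696747104 yaw err deg -0.09001755761931918 F [-0.2332  0.4309 -0.0606] w 0.0045088499030422075 j7 2.1913221123653748 xaxis [-0.0002  0.0001 -1.    ]
```

View pics/c15.png

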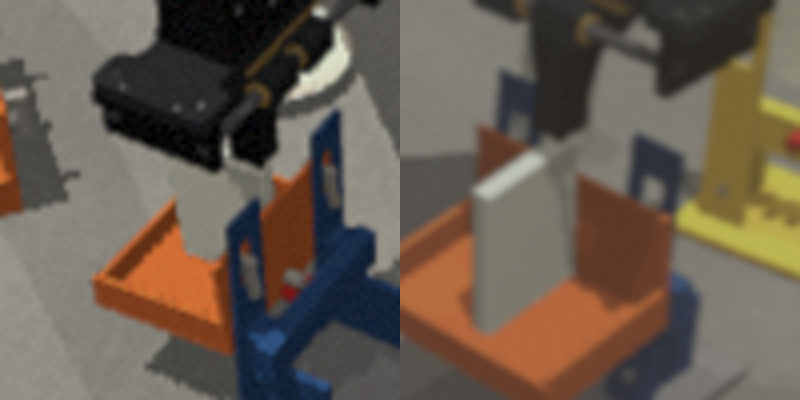

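View pics/c16.png

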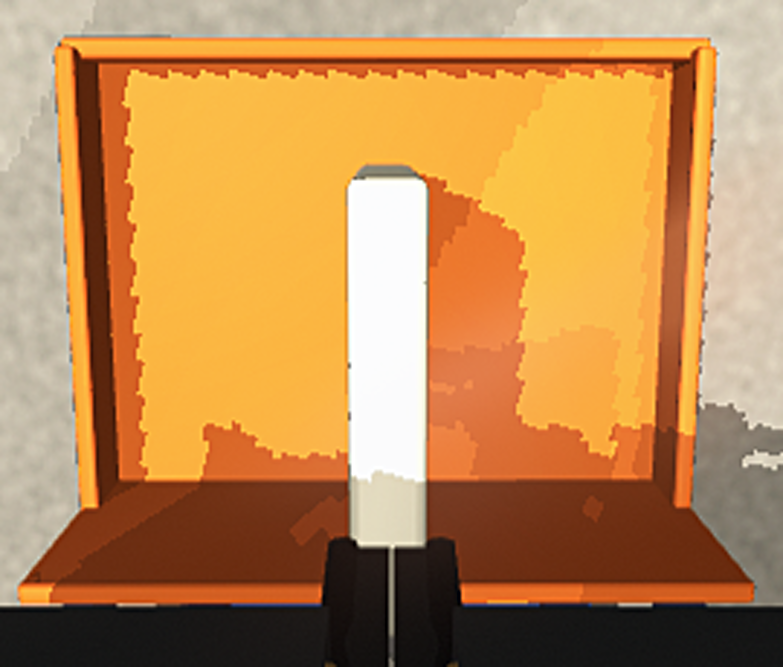

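Run:
```python
from t import *
f="wrist11";a=ld(f);s=state();p=np.array(s["tool_pos"]);R=np.array(s["tool_rot"])
fx=a["K"][0]
print("depth from rib width",fx*12/(80/2.9),"back plate top",fx*130/((753-19)/2.9),"front lip",fx*130/((714-58)/2.9))
# camera geometry
T=a["T"];print(T[:3,3],"cam-z",T[:3,2])
def pt(u,v,d): # depth along optical axis
    fxx,fy,cx,cy=a["K"];q=np.array([(u-cx)/fxx*d,(v-cy)/fy*d,d]);w=T[:3,:3]@q+T[:3,3];return np.r_[(w[:2]-O)@ex,(w[:2]-O)@ey,w[2]]*1e3
print("rib front top",pt(190+388/2.9,100+180/2.9,fx*.012/(80/2.9)))
print("back plate top",pt(190+386/2.9,100+585/2.9,fx*.13/(734/2.9)))
print("front lip",pt(190+386/2.9,100+42/2.9,fx*.13/(656/2.9)))
o,r=ray(f,325,288); 
# intersect with tool z=-0.0095
t=((p-.0095*R[:,2]-o)@R[:,2])/(r@R[:,2]);print("finger tip z",(o+t*r)[2],"tcp",p[2])
```

```text
depth from rib width 180.3816591890904 back plate top 212.98470203979795 front lip 238.30910258721292
[ 0.5099 -0.2294  0.3362] cam-z [ 0.2878  0.0692 -0.9552]
rib front top [-80.9673   0.6333 153.9074]
back plate top [ -8.6283   0.0988 142.1939]
front lip [-100.2944    0.2081   87.2717]
finger tip z 0.17412564244097128 tcp 0.15931274573874132
```

Run:
```python
from t import *
s=state();p=np.array(s["tool_pos"]);R=np.array(s["tool_rot"])
out=[]
for f,x0,y0 in(("scene11",235,230),("side11",370,225)):
    im=ld(f)["c"][y0:y0+70,x0:x0+60] if 0 else ld(f)["c"][y0:y0+75,x0:x0+65]
    k=6;im=cv2.resize(im,None,fx=k,fy=k,interpolation=2)
    def dot(q,c):
        u=(proj(f,q)-[x0,y0]+.5)*k;cv2.circle(im,(int(u[0]),int(u[1])),3,c,-1)
    dot(p,(0,255,0))
    for dz in(-.0095,.0095):dot(p+R@[.007,0,dz],(0,0,255))
    a=np.radians(4)
    for x,z in((-25,95),(46,95),(50,70),(46,5),(-25,5)):
        # sag about tray (50,0,30)
        dx,dz=x-50,z-30
        X=-50+50+dx*np.cos(a)-dz*np.sin(a);Z=60+11+30+dz*np.cos(a)+dx*np.sin(a)
        dot(np.r_[O+X/1e3*ex,Z/1e3],(255,0,255))
    out.append(im)
cv2.imwrite("pics/c17.png",np.hstack(out))
```

```text
(no output)
```

View pics/c17.png

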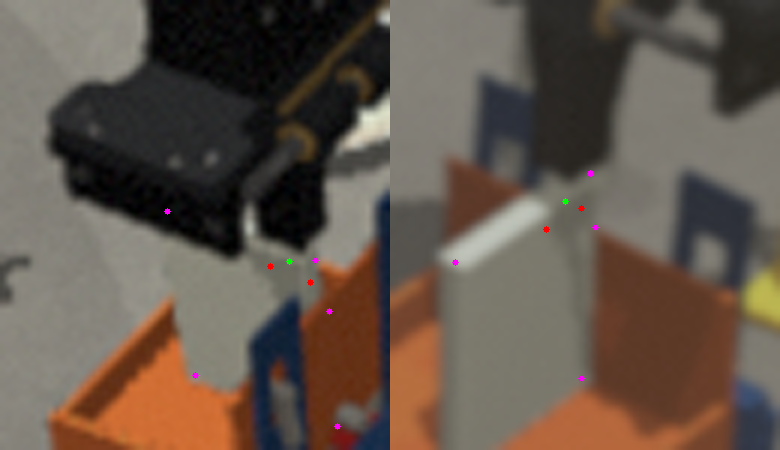

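Run:
```python
from t import *
out=[]
Rz=np.array([[0,-.232,.973],[0,.973,.232],[-1,0,0.]])
for f,p in(("scene9",[.5889,-.211,.2177]),("side9",[.5889,-.211,.2177]),("scene4b",None)):
    if p is None: continue
    p=np.array(p);u=proj(f,p);x0,y0=int(u[0])-30,int(u[1])-40
    k=6;im=cv2.resize(ld(f)["c"][y0:y0+75,x0:x0+65],None,fx=k,fy=k,interpolation=2)
    def dot(q,c):
        u=(proj(f,q)-[x0,y0]+.5)*k;cv2.circle(im,(int(u[0]),int(u[1])),3,c,-1)
    dot(p,(0,255,0))
    for d in(-.02,-.01,.01,.02):dot(p+Rz@[d,0,0],(0,0,255))
    out.append(im)
cv2.imwrite("pics/c18.png",np.hstack(out))
```

```text
(no output)
```

View pics/c18.png

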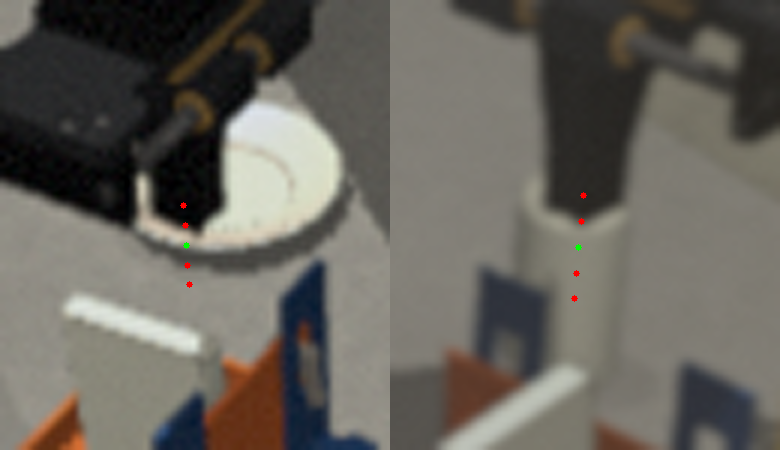

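In the free-air views the visible fingertips end about 8 mm short of the reported TCP point. That puts contact at TCP z ≈ 0.157, so there is no contradiction. I'll continue down.

```bash
python3 -m jog '[[0.006,0,0,0],[0.006,0,0,0],[0,0,0,0],[0,0,0,0]]';python3 -m jog '[[0.006,0,0,0],[0,0,0,0],[0,0,0,0]]'
```

```text
clock: 18.75
tool_pos: [0.5888, -0.2109, 0.1561]
tool_rot: [[-0.0, -0.232, 0.973], [0.0, 0.973, 0.232], [-1.0, 0.0, -0.0]]
ft_force: [-0.0, 0.1, 0.2]
width: 0.005
clock: 19.0
tool_pos: [0.5889, -0.211, 0.1547]
tool_rot: [[-0.0, -0.232, 0.973], [0.0, 0.973, 0.232], [-1.0, 0.0, -0.0]]
ft_force: [0.2, 0.8, -0.1]
width: 0.005
```

```bash
python3 -m jog '[[0.008,0,0,0],[0,0,0,0],[0,0,0,0]]';python3 -m jog '[[0.008,0,0,0],[0,0,0,0],[0,0,0,0]]'
python3 - <<'E'
from t import *
rep()
snap("scene","scene12");snap("side","side12")
a=ld("scene12")["c"][240:310,240:310];b=ld("side12")["c"][235:305,370:440]
cv2.imwrite("pics/c19.png",np.hstack([cv2.resize(a,(400,400),interpolation=2),cv2.resize(b,(400,400),interpolation=2)]))
E
```

```text
clock: 19.25
tool_pos: [0.5894, -0.2113, 0.1535]
tool_rot: [[0.001, -0.232, 0.973], [-0.0, 0.973, 0.232], [-1.0, -0.001, 0.001]]
ft_force: [-1.3, -0.7, 4.3]
width: 0.003
clock: 19.5
tool_pos: [0.5899, -0.2114, 0.1519]
tool_rot: [[0.003, -0.232, 0.973], [-0.001, 0.973, 0.232], [-1.0, -0.001, 0.002]]
ft_force: [0.3, -0.8, 6.7]
width: 0.004
t 19.5 stand x,y of TCP mm -20.17815474317887 -0.31297853691231214 z 151.9223738633205 tray above home mm 21.622373863320497 yaw err deg -0.09439176833885732 F [ 0.2787 -0.8235  6.7356] w 0.0039917104932050956 j7 2.1934172011777604 xaxis [ 0.0026 -0.0007 -1.    ]
```

View pics/c19.png

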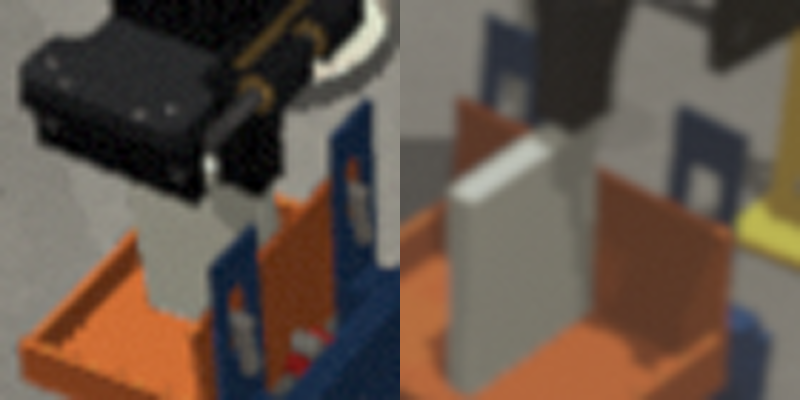

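Contact was made at TCP z ≈ 0.154 and the force is 6.7 N and rising. Home should be about 11–12 mm lower, so I'll push on.

```bash
python3 -m jog '[[0.01,0,0,0],[0.01,0,0,0],[0,0,0,0],[0,0,0,0]]';python3 -m jog '[[0.01,0,0,0],[0.006,0,0,0],[0,0,0,0],[0,0,0,0]]'
```

```text
clock: 19.93
tool_pos: [0.591, -0.211, 0.1473]
tool_rot: [[0.005, -0.233, 0.973], [-0.001, 0.973, 0.233], [-1.0, -0.002, 0.005]]
ft_force: [4.6, -0.3, 5.5]
width: 0.005
clock: 20.27
tool_pos: [0.5888, -0.2108, 0.1416]
tool_rot: [[-0.001, -0.232, 0.973], [0.0, 0.973, 0.232], [-1.0, 0.0, -0.0]]
ft_force: [-0.5, 1.0, -0.1]
width: 0.001
```

The force fell to zero, so it has probably snapped. I'll press slightly further to make sure it is seated.

```bash
python3 -m jog '[[0.006,0,0,0],[0,0,0,0],[0,0,0,0]]';python3 -m jog '[[0.006,0,0,0],[0,0,0,0],[0,0,0,0]]'
```

```text
clock: 20.52
tool_pos: [0.5887, -0.211, 0.1403]
tool_rot: [[-0.0, -0.232, 0.973], [0.0, 0.973, 0.232], [-1.0, 0.0, -0.0]]
ft_force: [-1.4, 0.6, 3.7]
width: 0.01
clock: 20.77
tool_pos: [0.5889, -0.2111, 0.14]
tool_rot: [[0.0, -0.232, 0.973], [0.0, 0.973, 0.232], [-1.0, 0.0, 0.001]]
ft_force: [-4.6, 1.5, 13.8]
width: 0.005
```

It is firmly bottomed: 13.8 N with almost no travel. I'll back off and inspect.

```bash
python3 -m jog '[[-0.02,0,0,0],[-0.06,0,0,0],[-0.12,0,0,0],[-0.12,0,0,0],[-0.08,0,0,0],[0,0,0,0],[0,0,0,0],[0,0,0,0]]'
python3 - <<'E'
from t import *
rep()
snap("scene","scene13");snap("side","side13");snap("wrist","wrist13")
a=ld("scene13")["c"][240:340,230:330];b=ld("side13")["c"][230:330,360:460]
cv2.imwrite("pics/c20.png",np.hstack([cv2.resize(a,(400,400),interpolation=2),cv2.resize(b,(400,400),interpolation=2)]))
E
```

```text
clock: 21.43
tool_pos: [0.5885, -0.2108, 0.2375]
tool_rot: [[-0.002, -0.232, 0.973], [0.0, 0.973, 0.232], [-1.0, 0.001, -0.001]]
ft_force: [0.0, 0.1, -0.4]
width: 0.006
t 21.4333 stand x,y of TCP mm -21.364050726652298 0.6354469416221376 z 237.5323342407487 tray above home mm 107.23233424074871 yaw err deg -0.08845002929691326 F [ 0.012   0.071  -0.3653] w 0.005593589413186818 j7 2.1765355045036165 xaxis [-0.0016  0.0005 -1.    ]
```

View pics/c20.png

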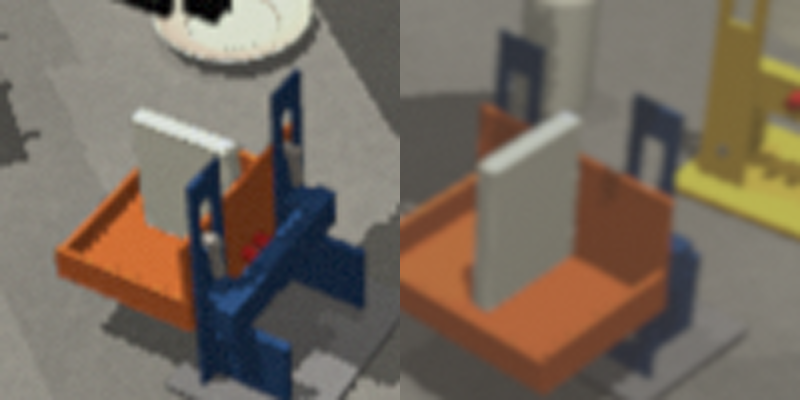

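View pics/wrist13.png

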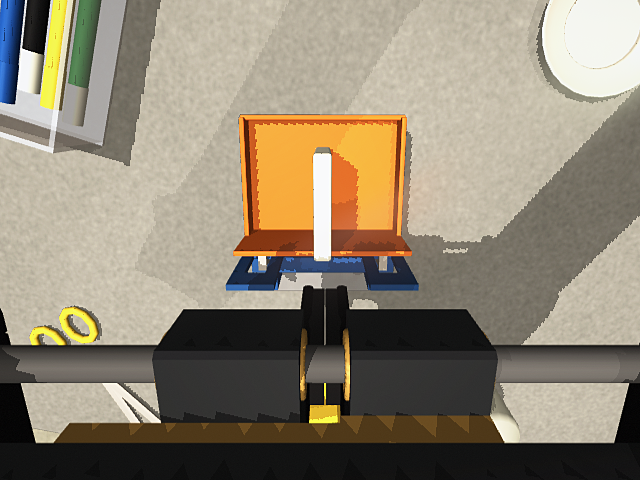

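Run:
```python
from t import *
for n,a,b in(("front",(264.5,269.3),(382,272)),("rear",(287.5,277.3),(403,259.3))):
    q=tri(("scene13",*a),("side13",*b));print(n,1e3*(q[:2]-O)@ex,1e3*(q[:2]-O)@ey,1e3*q[2])
out=[]
for f,x0,y0 in(("scene13",235,245),("side13",365,235)):
    k=6;im=cv2.resize(ld(f)["c"][y0:y0+90,x0:x0+65],None,fx=k,fy=k,interpolation=2)
    def dot(x,y,z,c):
        u=(proj(f,np.r_[O+x/1e3*ex+y/1e3*ey,z/1e3])-[x0,y0]+.5)*k;cv2.circle(im,(int(u[0]),int(u[1])),3,c,-1)
    for h,c in((0,(0,255,0)),(11,(255,0,255))):
        for x,y,z in((-25,0,95),(46,0,95),(50,65,70),(50,-65,70),(-50,65,20),(-50,-65,20),(-50,-65,0)):dot(x-50,y,z+60+h,c)
    for y in(-60,-30,30,60):dot(0,y,176,(0,255,255))
    out.append(im)
cv2.imwrite("pics/c21.png",np.hstack(out))
```

```text
front -73.88123364988047 -0.501935528568179 148.94222483726867
rear -7.726797780258086 -0.6292087510800564 151.72820484143176
```

View pics/c21.png

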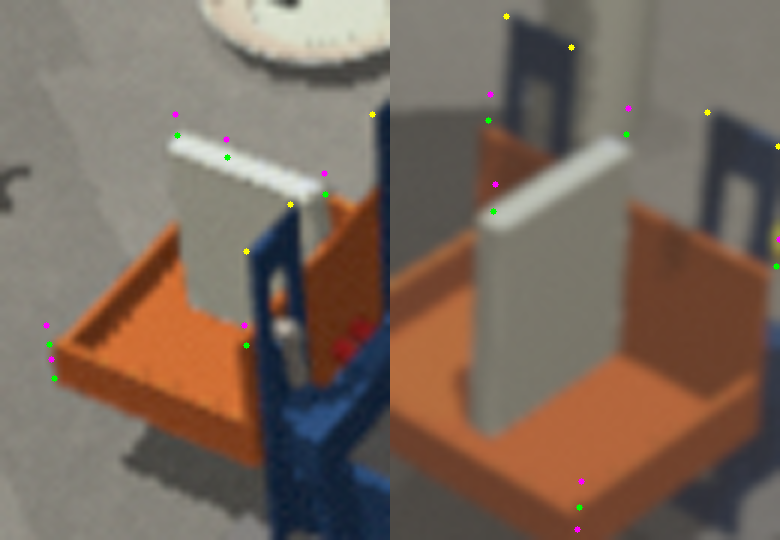

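The home prediction (green) matches the tray to the same ~1 px bias as the fixed stand, and the "11 mm high" one (magenta) does not. Residual pitch is about 2°, against a limit of 5°. The red jaws show above the bar, side by side, and the tool is clear, so I'm handing in.

```bash
python3 -c "
from cell import *
print(finish_job(),state()['clock'])"
```

```text
the job is handed in; nothing more can be done
the job is handed in; nothing more can be done
```

The smaller orange tray is hung on the blue stand, pushed down into the catch, and handed in after about 22 s of robot time.

- **Hanging:** The hooks went in through both slots. I released the tray about 12 mm above home, resting on the red jaws with the fingers clear.
- **Pushing home:** I pushed on the rear of the rib with closed fingers. The force rose to about 7 N, then dropped to zero as it snapped in. A further press gave 13.8 N with almost no travel, so the tray had bottomed out.
- **Last checks:** In the final scene and side images the tray fits the fully-home position, with the same ~1 px offset as the fixed stand. Two-view triangulation of the rib top gave heights of 149–152 mm against 155 mm expected. That is 3–6 mm low; I put it down to the ~1 px offset, since the fixed stand shows it too. It implied about 2° of pitch, or 0.04 rad against the 0.09 limit.
- **Not measured:** I judged the jaws closed from the images and the snap in force; I had no direct reading of how far open they were. I did not re-measure the bystanders; the robot was never commanded close enough to touch them.
- **Slips on the way:**
  - On the first grasp I lifted before the fingers had shut, so the tray stayed on the table and I gripped it again.
  - The visible fingertips ended about 8 mm short of the reported tool point, so contact came lower than I expected.

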